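# Find the line a bowed marble roundel rocks on and mark it with the brass weight

## Task

The white marble roundel on the dark surface plate has a bowed underside and rocks about one hidden line through its centre. With closed fingertips press lightly on its flat border to rock it, hold it tipped over for about a second to see which way it leans, and let it come back level; then mark the line it rocks on by standing the brass weight gently on the border (near the rim, fully on the stone) over that line, at either end, so that the loaded roundel stays level. Marble chips: never press hard, do not shove the roundel across the plate, and leave everything else where it is.

Things in the scene. Friction and masses are not known exactly. Their poses are not given: they have to be found in the camera images.
- roundel: White marble disc, 160 mm across, 0.7 kg, on the surface plate. Origin: centre of its underside; z up normal to its face; x, y tell nothing of the bow. Its flat border, 24 mm above the origin, runs from 30 to 80 mm from the centre; inside it a rosette stands up to 10 mm higher. Unseen beneath, a straight ridge 8 mm wide runs along a diameter in an unknown direction.
- roundel_top (a point): The middle of the same roundel, level with its border. Pressed with 1 N or more, well to one side of the ridge, it tips about 0.075 rad to a stop (the border sinks some 4 mm), and returns level when let go; over the ridge it hardly moves. Over 20 N it chips. A weight standing more than about 9 mm sideways of the ridge's middle keeps it tipped.
- plate: Dark steel surface plate, 260 x 260 x 40 mm, 12 kg, on the table; origin at the centre of its underside, top face 40 mm above it, z up.
- weight_center (a point): Brass weight, an upright cylinder 36 mm in diameter and 46 mm high with a small knob (16 mm across) on top up to 54 mm; 0.48 kg; stands on the table to the left or right of the plate. The point lies on its axis 25 mm above its base; z points up its axis.
- jar: Bystander: amber glass jar with black cap, 54 mm across, 60 mm high, on the table on the other side of the plate from the weight; origin at the centre of its base.
- hammer: Bystander: hammer lying on the table left of the plate, pointing away sideways, 200 mm long; origin under its middle.
- brush: Bystander: hand brush lying on the table right of the plate, pointing away sideways, 180 mm long; origin under its middle.
There are look-alikes about, which are no part of the job. What is shaped like the part that bears weight_center but purple is not meant. There is more than one size of the roundel; the job needs the smaller.

How it is judged:
By the outcome, as a careful person would: the job done as asked, in the order asked, and still so for the second after the job is handed in, with the robot touching nothing.
It also fails if it takes over 72 s, if anything falls off the work surface, if the arm or the gripper's body presses on something with over 40 N, if the wrist force passes 120 N, or if a joint passes its speed limit or range.

## Robot

A 7-joint arm with a two-finger parallel gripper is mounted at the origin on the work surface. World frame = base frame: x ahead of the robot, y to its left, z up, the work surface at z = 0. Lengths are in m, angles in rad, forces in N, time in s.
With the tool pointing down it reaches from about 0.4 to 0.85 m from the base axis. Payload 10.4 kg.
Tool frame: the origin (TCP) lies between the finger pads; the fingertips stand 22 mm ahead of it and the grasp point (between the pads) lies 3 mm ahead of it; z points along the fingers, y is the line along which they close (so a half turn about z gives the same grasp; the last joint's range is limited). The gripper opens to 85 mm and grips with 20 to 120 N. Pads are 22 mm wide; open, the fingers measure 114 mm over their backs; the gripper's body (76 mm by 85 mm) begins 54 mm behind the grasp point. The pads swing forward as they close: fully open they stand 13 mm farther back than shut.
Start: joints at [-1.34, 0.332, -0.065, 1.46, 0.022, 1.35, -0.088], TCP at [0.157, 0.605, 0.22] pointing down, gripper open.
Joint ranges: [-2.6, 2.6], [-0.5, 2.12], [-1.47, 1.34], [0.16, 2.42], [-1.27, 4.41], [0.06, 2.06], [-2.6, 2.6]. Speed limits (rad/s): [2.22, 2.22, 2.79, 2.79, 3.14, 3.14, 3.14].

## Interface

Orientations are given as a unit quaternion [x, y, z, w].
In Python, from workcell import manip, camera, ticket, boxes_of, outline_of gives the robot as it stands.
- The arm moves only by the tool carry_out, never from a script. Its argument "deltas" is a list of rows, each a list of 5 numbers: the shift along the tool's x, y, z as a fraction of full scale, then the turn about the tool's z as a fraction of full scale, then the opening, from -1 (shut) to 1 (fully open), so that 0 is half open. In form: [[tx, ty, tz, spin, gripper], ...]. A call has 1 to 20 rows; each row is the pose to reach, as a shift and turn from the pose commanded when the call began, along the tool's axes at that moment; what a row does not reach only later rows make up. Full scale, the value 1, is 150 mm for a shift and 30 degrees for a turn. A row lasts 1/8 s, in which the tool goes at most 62.5 mm and 10.7 degrees, less where a joint would pass 70% of its speed; a pose out of reach is approached as far as the arm can. A call with a number of a shift or a turn outside -1 to 1 is refused whole. A call with a gripper value outside its range is refused whole. The fingers move at their own pace and stop on an object; "force" is the grip in N (left out, the last holds). Time passes only in rows, so rows that repeat a pose let the fingers close. It gives the time, the measured TCP pose, the force, the opening and the grip force at its end, in the units of the state.
- manip.get_obs(): the state, without advancing time (a new reading comes with each control period).
- camera(name): name is "side" or "top"; returns a dict with "img" (480x640x3 uint8, red, green, blue), "depth" (480x640 float32, m along the optical axis (not along the pixel's ray), 0 where there is no reading), "vertical_fov" (degrees; the focal length in pixels is half the picture's height over the tangent of half this angle, whatever the lens; pixels are square), "cx", "cy" (the principal point, pixels), "R" (3x3) and "t" (3): a world point X has camera coordinates R X + t. Camera axes: x right, y down, z forward; pixel columns grow to the right and rows downward; lengths in m; the calibration is good to about 2 mm. A picture is of the moment at which its call begins.
- ticket.hand_in(): hands the job in; it is judged then, once.
Trained networks look in a picture, given as the dict that the camera call returned (one of the last four; its "shot" number tells which), for a name from the list of things; names that differ only in an ending like _2 or _b are one class to them, and where a whole thing is asked for, a point or a joint stands for the part that bears it (a point fixed in the world has none). Each returns a list of dicts, best first, with "conf" (0 to 1); they miss things now and then, are a little off and sometimes report something else, mostly with a low value. They report only what shows in the picture. A call takes as long as a camera call. They do not tell look-alikes from the thing itself.
- boxes_of(query, picture): "position" ([x, y, z] in m, in world coordinates, good to about 4 mm: the middle of the surface that is visible of it).
- outline_of(query, picture): "region" (480x640 bool, what is visible of it).
The state is a dict: "clock": time; "joint_pos": joint angles; "joint_velocities": joint speeds; "tau": joint torques, N m; "position": TCP position; "ee_rot": TCP orientation; "ft_force": force on the tool from outside, world axes, zero at the start; "torque": the same for the moment, N m; "grip_width": opening from 0.0 (shut) to 1.0 (fully open); "grasp_force": force on a finger pad.
Only numpy, scipy, OpenCV 4.12 (cv2) and the standard library are available. Lean on these libraries where they do the work, as an engineer would, in place of code of your own. Each camera call takes 0.05 s, during which the arm holds its last target. There are 200 camera calls.

## Working session

There is one attempt and no reset: what is moved stays moved. The work goes in short steps, Python scripts to look and compute and a tool call to move; the robot and the scene stay as the last step left them, time stands still between calls to the robot, and variables do not carry over. Pictures are saved under pics/ and viewed, at most 10 in all, crops included, and the job is handed in when it is done.

Besides the shell and the picture viewer there is one more tool, called after "Request:" in YAML: its name, and indented under it one key for each argument. carry_out: Moves the arm, as the interface text tells. Its arguments: {"type":"object","properties":{"deltas":{"type":"array","items":{"type":"array","items":{"type":"number"}}},"force":{"type":"number"}},"required":["deltas"]}

```bash
mkdir -p pics
cat > h.py <<'E'
import numpy as np, cv2
from workcell import manip, camera, ticket, boxes_of, outline_of
def K(p):
    f=240/np.tan(np.radians(p["vertical_fov"])/2); return f
def cloud(p):
    f=K(p); d=p["depth"]; v,u=np.mgrid[0:480,0:640]
    c=np.stack([(u-p["cx"])/f*d,(v-p["cy"])/f*d,d],-1)
    X=(c-np.array(p["t"]))@np.array(p["R"])
    X[d==0]=np.nan
    return X
def save(p,n): cv2.imwrite("pics/"+n,p["img"][:,:,::-1])
def show(o): print({k:np.round(o[k],4).tolist() for k in ("clock","position","ee_rot","ft_force","grip_width","joint_pos")})
E
python3 - <<'E'
from h import *
show(manip.get_obs())
for n in ("top","side"):
    p=camera(n); save(p,n+"0.png")
    for q in ("roundel","weight_center","plate","jar"):
        print(n,q,[(np.round(b["position"],3).tolist(),round(b["conf"],2)) for b in boxes_of(q,p)])
E
```

```text
{'clock': 0.0, 'position': [0.1568, 0.6046, 0.2196], 'ee_rot': [0.1266, 0.992, -0.0007, -0.0001], 'ft_force': [-0.1249, -0.0756, 1.0664], 'grip_width': 0.9992, 'joint_pos': [-1.3396, 0.3329, -0.0647, 1.461, 0.0216, 1.3499, -0.0885]}
top roundel [([0.297, 0.193, 0.033], 0.92), ([0.617, 0.04, 0.062], 0.56)]
top weight_center [([0.4, -0.356, 0.046], 0.83), ([0.463, -0.297, 0.047], 0.51)]
top plate [([0.581, 0.031, 0.042], 0.98)]
top jar [([0.455, 0.324, 0.057], 0.62)]
side roundel [([0.609, 0.028, 0.065], 0.69), ([0.295, 0.176, 0.036], 0.67)]
side weight_center [([0.453, -0.311, 0.042], 0.72), ([0.392, -0.366, 0.042], 0.72)]
side plate [([0.56, -0.031, 0.04], 0.93)]
side jar [([0.454, 0.316, 0.038], 0.76)]
```

View pics/top0.png

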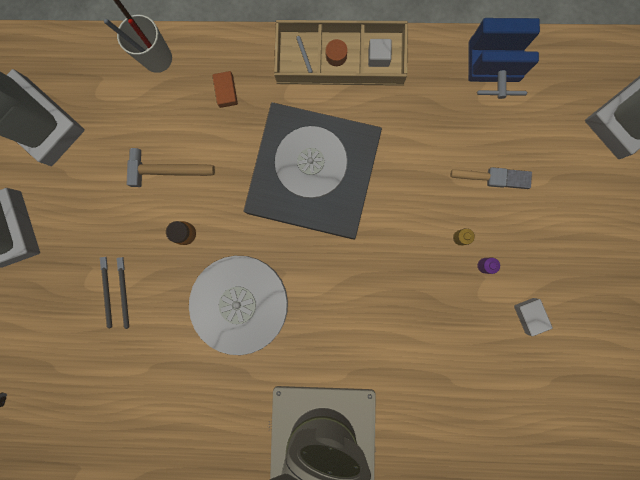

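View pics/side0.png

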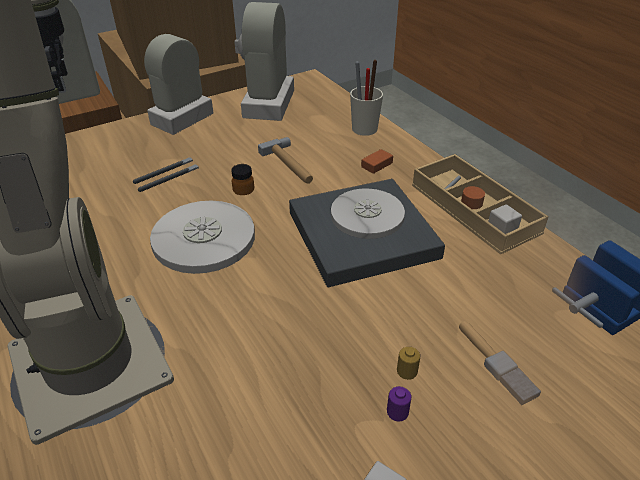

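The top view shows the small roundel on the plate at about (311,161), the brass weight at (466,237) and the purple look-alike at (490,266). The jar is at (181,233), the big roundel at (238,305).

```bash
cat >> h.py <<'E'
def roundel_plane(p,c,cz=0.064,rin=.034,rout=.076,tol=.009):
    X=cloud(p).reshape(-1,3); r=np.hypot(X[:,0]-c[0],X[:,1]-c[1])
    m=(r>rin)&(r<rout)&(abs(X[:,2]-cz)<tol); P=X[m]
    for _ in range(4):
        A=np.c_[P[:,:2]-c,np.ones(len(P))]; s=np.linalg.lstsq(A,P[:,2],rcond=None)[0]
        e=P[:,2]-A@s; k=abs(e)<2.5*max(e.std(),3e-4); P=P[k]
    return s,e.std(),len(P)
E
python3 - <<'E'
from h import *
for n in ("top","side"):
    p=camera(n); X=cloud(p); z=X[...,2]
    rs=min(outline_of("roundel",p),key=lambda o:np.linalg.norm(np.nanmean(X[o["region"]],0)[:2]-[.61,.035]))
    m=(np.hypot(X[...,0]-.61,X[...,1]-.035)<.1)&(abs(z-.064)<.006)
    P=X[m]; 
    h=cv2.convexHull((P[:,:2]*1000).astype(np.float32))
    print(n,"t",np.round(p["t"],3),"circle mm",cv2.minEnclosingCircle(h),"ell",cv2.fitEllipse(h),"zmed",np.median(P[:,2]),len(P))
    c=np.array(cv2.minEnclosingCircle(h)[0])/1000
    print(" plane",roundel_plane(p,c))
    m=(np.hypot(X[...,0]-.581,X[...,1]-.031)<.2)&(abs(z-.04)<.008); print(" plate",cv2.minAreaRect((X[m][:,:2]*1000).astype(np.float32)),np.median(z[m]))
    for o in outline_of("weight_center",p):
        Q=X[o["region"]]; Q=Q[~np.isnan(Q[:,0])]; t=Q[(Q[:,2]>.04)&(Q[:,2]<.06)]
        v,u=np.where(o["region"])
        print(" w",round(o["conf"],2),p["img"][int(v.mean()),int(u.mean())],"top",np.round(t.mean(0),4),"max z",np.round(Q[:,2].max(),4),len(t),"range",np.round(t.min(0),4),np.round(t.max(0),4))
E
```

```text
top t [0.006 0.454 0.987] circle mm ((619.2405395507812, 39.75433349609375), 80.19351959228516) ell ((619.068603515625, 39.53293228149414), (158.49269104003906, 158.9794921875), 118.15692901611328) zmed 0.0647755032436159 3778
 plane (array([-0.00032483, -0.00021533,  0.06462051]), np.float64(0.0016327163691648087), 2894)
 plate ((607.2835693359375, 36.586944580078125), (260.5718078613281, 260.810791015625), 77.65559387207031) 0.04061790995309276
 w 0.62 [ 94  56 116] top [ 0.3997 -0.3587  0.0496] max z 0.0575 217 range [ 0.3827 -0.3773  0.0403] [ 0.4157 -0.3428  0.0575]
 w 0.57 [130 105  45] top [ 0.4619 -0.3036  0.0494] max z 0.0594 219 range [ 0.4451 -0.3234  0.041 ] [ 0.4799 -0.2872  0.0594]
side t [-0.401  0.217  0.998] circle mm ((620.6852416992188, 40.11371612548828), 82.69677734375) ell ((620.2500610351562, 39.99052047729492), (159.11476135253906, 163.929931640625), 137.17127990722656) zmed 0.06573615762752669 2492
 plane (array([-0.00066897,  0.00171177,  0.06584362]), np.float64(0.0013790865299708104), 1857)
 plate ((607.7689208984375, 38.64738464355469), (269.4523620605469, 261.31292724609375), 77.45748138427734) 0.04161157702485382
 w 0.87 [ 86  44 113] top [ 0.3983 -0.3626  0.0491] max z 0.0572 383 range [ 0.3836 -0.3787  0.0404] [ 0.4177 -0.3422  0.0572]
 w 0.57 [97 78 38] top [ 0.4606 -0.308   0.0491] max z 0.0577 322 range [ 0.4453 -0.3231  0.0402] [ 0.4807 -0.2885  0.0577]
```

```bash
cat >> h.py <<'E'
from scipy.spatial.transform import Rotation as Ro
def delta(tgt,pos=None):
    o=manip.get_obs(); R=Ro.from_quat(o["ee_rot"]).as_matrix()
    return np.round(R.T@(np.array(tgt)-(o["position"] if pos is None else pos))/.15,3)
E
python3 - <<'E'
from h import *
print(delta([.6195,.0997,.13])); print(Ro.from_quat(manip.get_obs()["ee_rot"]).as_matrix().round(4))
for n in("top","side"):
    p=camera(n);print(n,-np.array(p["R"]).T@p["t"])
E
```

```text
[-3.831 -2.486  0.603]
[[-9.679e-01  2.512e-01  0.000e+00]
 [ 2.512e-01  9.679e-01  1.000e-04]
 [-0.000e+00  1.000e-04 -1.000e+00]]
top [ 0.3934992  -0.01421281  1.01310519]
side [ 0.02503797 -0.74040253  0.8091754 ]
```

Request:
carry_out:
  deltas:
    - [-0.35, -0.22, 0, 0, -1]
    - [-0.7, -0.45, 0, 0, -1]
    - [-0.96, -0.62, 0, 0, -1]
  force: 30

```text
clock: 1.27
position: [0.275, 0.4767, 0.2206]
ee_rot: [0.128, 0.992, 0.0, 0.0]
ft_force: [0.3, -0.4, -0.3]
grip_width: 0.378
grasp_force: 0.0
```

Request:
carry_out:
  deltas:
    - [-0.35, -0.22, 0, 0, -1]
    - [-0.7, -0.45, 0, 0, -1]
    - [-0.96, -0.62, 0, 0, -1]

```text
clock: 1.65
position: [0.3908, 0.3503, 0.2208]
ee_rot: [0.128, 0.992, 0.0, 0.0]
ft_force: [-0.8, -0.2, 0.5]
grip_width: 0.001
grasp_force: 0.0
```

Request:
carry_out:
  deltas:
    - [-0.35, -0.22, 0, 0, -1]
    - [-0.7, -0.45, 0, 0, -1]
    - [-0.96, -0.62, 0, 0, -1]

```text
clock: 2.02
position: [0.5066, 0.224, 0.2207]
ee_rot: [0.127, 0.992, 0.0, 0.0]
ft_force: [-0.0, 0.7, -0.8]
grip_width: -0.002
grasp_force: 0.0
```

Request:
carry_out:
  deltas:
    - [-0.35, -0.22, 0, 0, -1]
    - [-0.7, -0.45, 0.1, 0, -1]
    - [-0.95, -0.62, 0.4, 0, -1]
    - [-0.95, -0.62, 0.6, 0, -1]
    - [-0.95, -0.62, 0.6, 0, -1]
    - [-0.95, -0.62, 0.6, 0, -1]

```text
clock: 2.78
position: [0.6201, 0.1017, 0.132]
ee_rot: [0.126, 0.992, 0.001, 0.001]
ft_force: [0.5, -0.2, 0.4]
grip_width: 0.001
grasp_force: 0.0
```

Request:
carry_out:
  deltas:
    - [0, -0.013, 0.15, 0, -1]
    - [0, -0.013, 0.25, 0, -1]
    - [0, -0.013, 0.293, 0, -1]
    - [0, -0.013, 0.3, 0, -1]
    - [0, -0.013, 0.307, 0, -1]
    - [0, -0.013, 0.313, 0, -1]
    - [0, -0.013, 0.318, 0, -1]
    - [0, -0.013, 0.323, 0, -1]
    - [0, -0.013, 0.323, 0, -1]

```text
clock: 3.9
position: [0.6191, 0.0988, 0.0819]
ee_rot: [0.127, 0.992, 0.0, -0.0]
ft_force: [1.3, 0.5, 0.5]
grip_width: 0.003
grasp_force: 0.0
```

```bash
cat >> h.py <<'E'
def tilt(name=None):
    show(manip.get_obs()); c=np.array([.6195,.0397])
    for n in("top","side"):
        p=camera(n); s,e,k=roundel_plane(p,c)
        if name: save(p,n+name+".png")
        print(n,np.round(s,4),"std",round(e,4),k,"tilt",round(np.hypot(s[0],s[1]),4),"low dir deg",round(np.degrees(np.arctan2(-s[1],-s[0])),1))
E
python3 -c "
from h import *
tilt('press1')"
```

```text
{'clock': 3.9, 'position': [0.6191, 0.0988, 0.0819], 'ee_rot': [0.1266, 0.992, 0.0, -0.0001], 'ft_force': [1.2711, 0.4525, 0.5116], 'grip_width': 0.0026, 'joint_pos': [-0.5138, 0.458, 0.3641, 1.6305, -0.1791, 1.0861, 1.2167]}
top [-0.0008  0.0001  0.0647] std 0.0016 2173 tilt 0.0008 low dir deg -10.3
side [0.0016 0.0035 0.0658] std 0.0014 1858 tilt 0.0038 low dir deg -113.9
```

```bash
python3 -c "
import cv2
a=cv2.imread('pics/sidepress1.png')[80:280,260:480]
cv2.imwrite('pics/c1.png',cv2.resize(a,None,fx=3,fy=3,interpolation=cv2.INTER_CUBIC)[:600])"
```

```text
(no output)
```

View pics/c1.png

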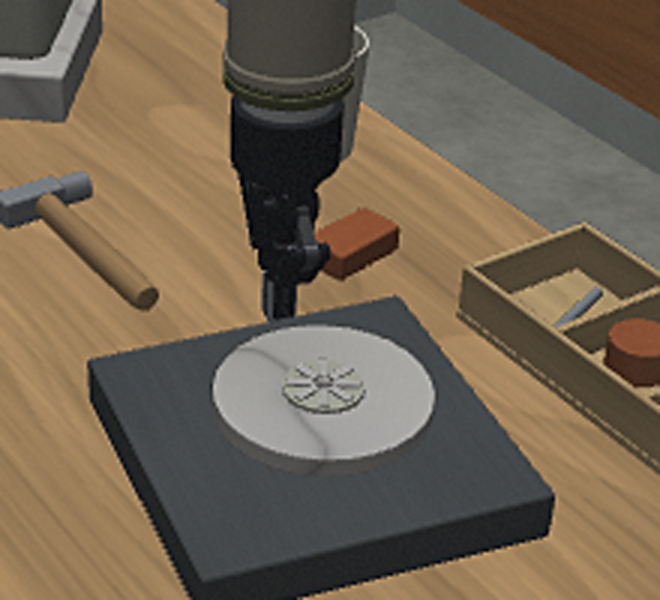

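The fingers show at about original (353,185), behind the roundel's far-left edge, not on its border. I'll check where they really are, using depth.

Run:
```python
from h import *
for n in("top","side"):
    p=camera(n); f=K(p); o=manip.get_obs(); print(n,{k:v for k,v in p.items() if k not in("img","depth","R","t")})
    for q in ([.6195,.0397,.064],[.6191,.0988,.064],[.6191,.0988,.13]):
        c=np.array(p["R"])@q+p["t"]; print(q,np.round([p["cx"]+f*c[0]/c[2],p["cy"]+f*c[1]/c[2]],1))
    X=cloud(p); g=p["img"].astype(int).max(-1)
    for lo,hi in((.07,.085),(.085,.1),(.1,.12),(.12,.15)):
        m=(np.hypot(X[...,0]-.62,X[...,1]-.1)<.1)&(X[...,2]>lo)&(X[...,2]<hi)&(g<110)
        if m.sum(): v,u=np.where(m); print(lo,hi,m.sum(),np.nanmedian(X[m],0).round(4),np.nanmin(X[m],0).round(3),np.nanmax(X[m],0).round(3),u.mean().round(),v.mean().round())
```

```text
top {'vertical_fov': 57.51023389633389, 'cx': 319.70914508040954, 'cy': 237.60264262675003, 'shot': 9}
[0.6195, 0.0397, 0.064] [310.2 161. ]
[0.6191, 0.0988, 0.064] [283.5 160.8]
[0.6191, 0.0988, 0.13] [279.9 153.2]
0.07 0.085 5 [0.6179 0.0376 0.0709] [0.611 0.033 0.07 ] [0.64  0.064 0.071] 309.0 160.0
0.12 0.15 9 [0.6066 0.0719 0.1486] [0.599 0.069 0.144] [0.611 0.076 0.15 ] 292.0 158.0
side {'vertical_fov': 45.77636420435856, 'cx': 317.4996451990218, 'cy': 240.5775512658044, 'shot': 10}
[0.6195, 0.0397, 0.064] [367.2 210.4]
[0.6191, 0.0988, 0.064] [351.7 196.7]
[0.6191, 0.0988, 0.13] [352.7 171.8]
0.07 0.085 34 [0.6154 0.0399 0.0718] [0.593 0.016 0.07 ] [0.648 0.061 0.075] 366.0 209.0
0.085 0.1 12 [0.6186 0.0934 0.0967] [0.608 0.091 0.094] [0.63  0.097 0.1  ] 353.0 186.0
0.1 0.12 83 [0.6125 0.0908 0.1097] [0.607 0.084 0.101] [0.63 0.11 0.12] 352.0 181.0
0.12 0.15 123 [0.611  0.0899 0.1417] [0.598 0.064 0.121] [0.625 0.136 0.15 ] 352.0 171.0
```

Run:
```python
from h import *
p=camera("side"); X=cloud(p); show(manip.get_obs())
for v in range(160,200,2): print(v,[ (p["img"][v,u].tolist(),np.round(X[v,u],3).tolist()) for u in (350,354)])
```

```text
{'clock': 4.15, 'position': [0.6192, 0.0988, 0.082], 'ee_rot': [0.1266, 0.992, 0.0001, 0.0], 'ft_force': [-0.3264, 0.8145, 0.181], 'grip_width': 0.0015, 'joint_pos': [-0.5138, 0.4579, 0.3642, 1.6305, -0.179, 1.0861, 1.2167]}
160 [([23, 22, 23], [0.601, 0.084, 0.174]), ([19, 16, 21], [0.606, 0.077, 0.176])]
162 [([18, 20, 21], [0.602, 0.086, 0.168]), ([36, 39, 43], [0.615, 0.09, 0.161])]
164 [([17, 21, 22], [0.604, 0.089, 0.16]), ([25, 22, 26], [0.611, 0.085, 0.16])]
166 [([20, 17, 22], [0.603, 0.087, 0.157]), ([22, 27, 29], [0.624, 0.102, 0.141])]
168 [([23, 23, 24], [0.605, 0.089, 0.15]), ([18, 21, 21], [0.599, 0.066, 0.165])]
170 [([21, 19, 19], [0.604, 0.088, 0.146]), ([17, 18, 18], [0.601, 0.068, 0.158])]
172 [([22, 21, 23], [0.605, 0.089, 0.14]), ([19, 21, 23], [0.599, 0.066, 0.155])]
174 [([67, 70, 72], [0.609, 0.095, 0.13]), ([12, 12, 18], [0.6, 0.066, 0.15])]
176 [([69, 71, 73], [0.61, 0.095, 0.125]), ([24, 25, 28], [0.617, 0.091, 0.124])]
178 [([66, 68, 70], [0.61, 0.095, 0.119]), ([30, 29, 32], [0.616, 0.088, 0.121])]
180 [([67, 70, 73], [0.61, 0.095, 0.114]), ([20, 20, 21], [0.616, 0.088, 0.116])]
182 [([68, 71, 73], [0.61, 0.094, 0.109]), ([35, 33, 38], [0.619, 0.092, 0.108])]
184 [([68, 71, 73], [0.611, 0.096, 0.103]), ([23, 21, 23], [0.615, 0.086, 0.108])]
186 [([61, 63, 67], [0.611, 0.095, 0.098]), ([66, 66, 70], [0.62, 0.093, 0.096])]
188 [([68, 72, 75], [0.653, 0.155, 0.042]), ([62, 66, 68], [0.659, 0.147, 0.044])]
190 [([112, 113, 113], [0.647, 0.146, 0.043]), ([165, 165, 162], [0.636, 0.114, 0.067])]
192 [([160, 160, 156], [0.624, 0.113, 0.066]), ([160, 158, 155], [0.629, 0.105, 0.069])]
194 [([160, 158, 154], [0.62, 0.108, 0.065]), ([159, 158, 154], [0.627, 0.102, 0.066])]
196 [([157, 157, 154], [0.617, 0.102, 0.065]), ([158, 157, 154], [nan, nan, nan])]
198 [([141, 140, 138], [0.612, 0.095, 0.066]), ([155, 155, 153], [0.621, 0.092, 0.064])]
```

The reported TCP is at z=0.082, but by depth the visible fingertips end near 0.095. That is about 30 mm above the nominal tip, and no contact force agrees with it. I'll go lower carefully, watching force and camera.

Request:
carry_out:
  deltas:
    - [0, 0, 0.05, 0, -1]
    - [0, 0, 0.1, 0, -1]
    - [0, 0, 0.12, 0, -1]
    - [0, 0, 0.13, 0, -1]
    - [0, 0, 0.13, 0, -1]

```text
clock: 4.78
position: [0.6192, 0.0988, 0.0624]
ee_rot: [0.127, 0.992, 0.0, 0.0]
ft_force: [-0.8, 0.0, -0.0]
grip_width: 0.001
grasp_force: 0.0
```

```bash
cat >> h.py <<'E'
def tip(r=.03):
    p=camera("side"); X=cloud(p); o=manip.get_obs(); q=o["position"]; g=p["img"].astype(int).max(-1)
    m=(np.hypot(X[...,0]-q[0],X[...,1]-q[1])<r)&(g<100)&(X[...,2]>.068)&(X[...,2]<q[2]+.03)
    P=X[m]; k=np.argsort(P[:,2])[:12]; print("tip",P[k].round(3).tolist()[:12:3],"tcp",q.round(4),"F",np.round(o["ft_force"],2))
E
python3 -c "
from h import *
tip();tilt()"
```

```text
tip [[0.614, 0.099, 0.073], [0.624, 0.091, 0.077], [0.609, 0.096, 0.08], [0.61, 0.105, 0.082]] tcp [0.6192 0.0988 0.0626] F [ 0.59 -0.65  0.01]
{'clock': 4.825, 'position': [0.6192, 0.0988, 0.0626], 'ee_rot': [0.1266, 0.992, 0.0001, 0.0001], 'ft_force': [0.5928, -0.6536, 0.0146], 'grip_width': -0.0011, 'joint_pos': [-0.5092, 0.4797, 0.3586, 1.645, -0.1878, 1.0508, 1.2229]}
top [-0.0005  0.      0.0646] std 0.0016 2180 tilt 0.0005 low dir deg -3.8
side [-0.0014  0.002   0.0658] std 0.0014 1825 tilt 0.0025 low dir deg -55.9
```

Request:
carry_out:
  deltas:
    - [0, 0, 0.03, 0, -1]
    - [0, 0, 0.05, 0, -1]
    - [0, 0, 0.055, 0, -1]
    - [0, 0, 0.06, 0, -1]
    - [0, 0, 0.06, 0, -1]

```text
clock: 5.55
position: [0.6192, 0.0988, 0.0535]
ee_rot: [0.127, 0.992, 0.0, 0.0]
ft_force: [-0.0, 0.0, -0.2]
grip_width: -0.0
grasp_force: 0.0
```

Request:
carry_out:
  deltas:
    - [0, 0, 0.003, 0, -1]
    - [0, 0, 0.007, 0, -1]
    - [0, 0, 0.01, 0, -1]
    - [0, 0, 0.01, 0, -1]

```text
clock: 6.05
position: [0.6193, 0.099, 0.0521]
ee_rot: [0.126, 0.992, 0.0, 0.0]
ft_force: [0.3, 1.2, 2.6]
grip_width: -0.0
grasp_force: 0.7
```

```bash
python3 -c "
from h import *
tilt()"
```

```text
{'clock': 6.05, 'position': [0.6193, 0.099, 0.0521], 'ee_rot': [0.1265, 0.992, 0.0002, 0.0001], 'ft_force': [0.2729, 1.2444, 2.6334], 'grip_width': -0.0003, 'joint_pos': [-0.5066, 0.4919, 0.3551, 1.6521, -0.1928, 1.0318, 1.2263]}
top [-0.0167 -0.0255  0.0647] std 0.0016 2150 tilt 0.0305 low dir deg 56.8
side [-0.0132 -0.0215  0.066 ] std 0.0013 1741 tilt 0.0252 low dir deg 58.5
```

Request:
carry_out:
  deltas:
    - [0, 0, 0.004, 0, -1]
    - [0, 0, 0.008, 0, -1]
    - [0, 0, 0.011, 0, -1]
    - [0, 0, 0.011, 0, -1]

```text
clock: 6.65
position: [0.6191, 0.0988, 0.0504]
ee_rot: [0.127, 0.992, 0.0, -0.0]
ft_force: [-1.1, 1.2, 3.2]
grip_width: -0.0
grasp_force: 1.5
```

```bash
python3 -c "
from h import *
tilt()"
```

```text
{'clock': 6.65, 'position': [0.6191, 0.0988, 0.0504], 'ee_rot': [0.1265, 0.992, 0.0001, -0.0], 'ft_force': [-1.1082, 1.1879, 3.1796], 'grip_width': -0.0002, 'joint_pos': [-0.5062, 0.4939, 0.3547, 1.6533, -0.1935, 1.0291, 1.2268]}
top [-0.0391 -0.0622  0.0649] std 0.0016 2132 tilt 0.0735 low dir deg 57.8
side [-0.0372 -0.058   0.0663] std 0.0013 1643 tilt 0.0689 low dir deg 57.3
```

Request:
carry_out:
  deltas:
    - [0, 0, 0.001, 0, -1]
    - [0, 0, 0.001, 0, -1]
    - [0, 0, 0.001, 0, -1]
    - [0, 0, 0.001, 0, -1]
    - [0, 0, 0.001, 0, -1]
    - [0, 0, 0.001, 0, -1]
    - [0, 0, 0.001, 0, -1]
    - [0, 0, 0.001, 0, -1]
    - [0, 0, 0.001, 0, -1]

```text
clock: 7.88
position: [0.6192, 0.0988, 0.0503]
ee_rot: [0.127, 0.992, 0.0, 0.0]
ft_force: [-1.4, 1.5, 4.9]
grip_width: 0.004
grasp_force: 2.6
```

```bash
python3 -c "
from h import *
tilt();tilt()"
```

```text
{'clock': 7.875, 'position': [0.6192, 0.0988, 0.0503], 'ee_rot': [0.1266, 0.992, 0.0001, 0.0001], 'ft_force': [-1.3836, 1.5402, 4.9203], 'grip_width': 0.0036, 'joint_pos': [-0.5061, 0.494, 0.3547, 1.6534, -0.1936, 1.0286, 1.2268]}
top [-0.0374 -0.0634  0.0649] std 0.0016 2128 tilt 0.0736 low dir deg 59.4
side [-0.0383 -0.0586  0.0663] std 0.0013 1624 tilt 0.0701 low dir deg 56.8
{'clock': 7.975, 'position': [0.6192, 0.0989, 0.0502], 'ee_rot': [0.1265, 0.992, 0.0001, 0.0], 'ft_force': [-0.6914, 1.9112, 5.2163], 'grip_width': 0.0047, 'joint_pos': [-0.5061, 0.4941, 0.3546, 1.6534, -0.1936, 1.0287, 1.2269]}
top [-0.0372 -0.0626  0.0649] std 0.0016 2130 tilt 0.0728 low dir deg 59.3
side [-0.0356 -0.0585  0.0663] std 0.0013 1625 tilt 0.0685 low dir deg 58.7
```

Request:
carry_out:
  deltas:
    - [0, 0, -0.007, 0, -1]
    - [0, 0, -0.015, 0, -1]
    - [0, 0, -0.025, 0, -1]
    - [0, 0, -0.04, 0, -1]
    - [0, 0, -0.12, 0, -1]
    - [0, 0, -0.4, 0, -1]
    - [0, 0, -0.7, 0, -1]
    - [0, 0, -0.95, 0, -1]
    - [0, 0, -0.95, 0, -1]

```text
clock: 9.2
position: [0.6209, 0.0989, 0.197]
ee_rot: [0.127, 0.992, 0.001, 0.003]
ft_force: [1.0, 1.1, -0.8]
grip_width: -0.001
grasp_force: 0.0
```

```bash
python3 -c "
from h import *
tilt()
p=camera('top');X=cloud(p)
m=(np.hypot(X[...,0]-.62,X[...,1]-.04)<.095)&(abs(X[...,2]-.064)<.006);h=cv2.convexHull((X[m][:,:2]*1000).astype(np.float32));print(cv2.minEnclosingCircle(h))
print(delta([.4625,-.3045,.19]))"
```

```text
{'clock': 9.2, 'position': [0.6209, 0.0989, 0.197], 'ee_rot': [0.1267, 0.9919, 0.0014, 0.003], 'ft_force': [0.9754, 1.0573, -0.819], 'grip_width': -0.0009, 'joint_pos': [-0.5332, 0.3578, 0.3903, 1.5099, -0.1399, 1.2947, 1.1887]}
top [-0.0002 -0.0007  0.0646] std 0.0016 2335 tilt 0.0007 low dir deg 73.4
side [-0.0004  0.0032  0.0659] std 0.0014 1847 tilt 0.0033 low dir deg -83.0
((619.2084350585938, 39.244930267333984), 79.71147155761719)
[ 0.333 -2.864  0.015]
```

Request:
carry_out:
  deltas:
    - [0.04, -0.35, 0, 0, 0.2]
    - [0.08, -0.7, 0, 0, 0.2]
    - [0.11, -0.96, 0, 0, 0.2]

```text
clock: 9.72
position: [0.5654, -0.0388, 0.1915]
ee_rot: [0.127, 0.992, -0.0, -0.001]
ft_force: [0.4, 0.1, 0.1]
grip_width: 0.597
grasp_force: 0.0
```

Request:
carry_out:
  deltas:
    - [0.04, -0.35, 0, 0, 0.2]
    - [0.08, -0.7, 0, 0, 0.2]
    - [0.11, -0.96, 0, 0, 0.2]

```text
clock: 10.1
position: [0.5131, -0.1738, 0.1917]
ee_rot: [0.127, 0.992, -0.0, -0.001]
ft_force: [0.4, 0.5, -0.7]
grip_width: 0.599
grasp_force: 0.0
```

Request:
carry_out:
  deltas:
    - [0.04, -0.35, 0.1, 0, 0.2]
    - [0.08, -0.7, 0.3, 0, 0.2]
    - [0.11, -0.94, 0.55, 0, 0.2]
    - [0.11, -0.94, 0.55, 0, 0.2]
    - [0.11, -0.94, 0.55, 0, 0.2]
    - [0.11, -0.94, 0.55, 0, 0.2]

```text
clock: 10.85
position: [0.4645, -0.303, 0.1106]
ee_rot: [0.126, 0.992, 0.0, 0.0]
ft_force: [-0.6, 0.1, -0.2]
grip_width: 0.596
grasp_force: 0.0
```

Run:
```python
from h import *
o=manip.get_obs(); show(o); R=Ro.from_quat(o["ee_rot"]).as_matrix(); print(delta([.4625,-.3045,-.003]))
p=camera("side"); save(p,"w1.png"); a=p["img"][240:440,300:500]; cv2.imwrite("pics/w1c.png",cv2.resize(a[:,:,::-1],None,fx=3,fy=3,interpolation=cv2.INTER_CUBIC))
X=cloud(p); T=(X-o["position"])@R  # tool coords
m=(abs(T[...,0])<.02)&(abs(T[...,1])<.065)&(X[...,2]>.065)&(X[...,2]<.18)
for s in(-1,1):
    P=T[m&(T[...,1]*s>0)&(T[...,2]<0.03)]; P=P[np.argsort(-P[:,2])[:60]]
    print(s,len(P),"tool z max",P[:10,2].round(4).tolist(),"x",P[:,0].min().round(4),P[:,0].max().round(4),"y",P[:,1].min().round(4),P[:,1].max().round(4))
```

```text
{'clock': 10.85, 'position': [0.4645, -0.303, 0.1106], 'ee_rot': [0.1256, 0.9921, 0.0001, 0.0005], 'ft_force': [-0.6253, 0.078, -0.2018], 'grip_width': 0.5964, 'joint_pos': [-0.0317, 0.2992, 0.6201, 1.8126, -0.1951, 1.0902, 1.977]}
[ 0.011 -0.013  0.757]
-1 60 tool z max [-0.0189, -0.0191, -0.0192, -0.0194, -0.0202, -0.0204, -0.0212, -0.0214, -0.0214, -0.0219] x -0.0065 0.0116 y -0.0393 -0.0243
1 60 tool z max [-0.0155, -0.0155, -0.0157, -0.016, -0.0163, -0.0167, -0.0168, -0.0171, -0.0175, -0.0175] x -0.0113 0.0111 y 0.0251 0.0331
```

View pics/w1c.png

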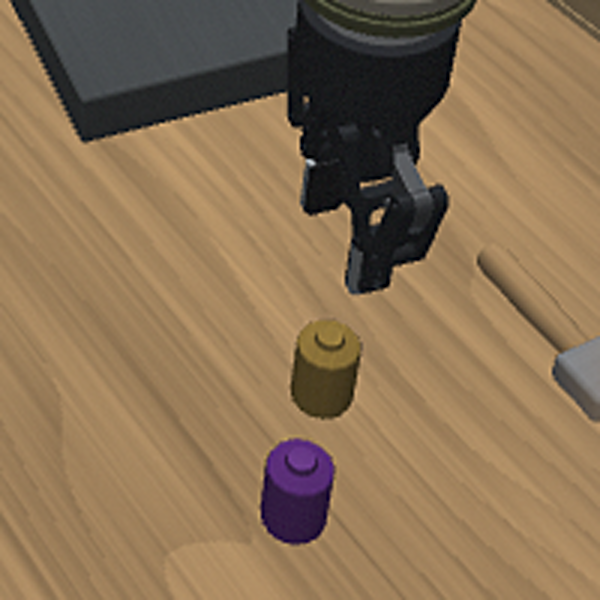

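The gripper hangs open above the brass weight at crop (327,365). The purple one is at crop (297,490), clear of the fingers.

Request:
carry_out:
  deltas:
    - [0.011, -0.013, 0.2, 0, 0.2]
    - [0.011, -0.013, 0.4, 0, 0.2]
    - [0.011, -0.013, 0.55, 0, 0.2]
    - [0.011, -0.013, 0.67, 0, 0.2]
    - [0.011, -0.013, 0.74, 0, 0.2]
    - [0.011, -0.013, 0.765, 0, 0.2]
    - [0.011, -0.013, 0.765, 0, 0.2]

```text
clock: 11.78
position: [0.4617, -0.3056, -0.0043]
ee_rot: [0.127, 0.992, -0.0, 0.0]
ft_force: [0.1, 0.3, 0.0]
grip_width: 0.602
grasp_force: 0.0
```

Request:
carry_out:
  deltas:
    - [0, 0, 0, 0, 0]
    - [0, 0, 0, 0, -0.15]
    - [0, 0, 0, 0, -0.3]
    - [0, 0, 0, 0, -0.4]
    - [0, 0, 0, 0, -0.4]
    - [0, 0, 0, 0, -0.4]
  force: 40

```text
clock: 12.52
position: [0.4621, -0.305, -0.0039]
ee_rot: [0.126, 0.992, 0.0, 0.0]
ft_force: [0.2, 4.1, 6.4]
grip_width: 0.412
grasp_force: 39.3
```

Run:
```python
from h import *
show(manip.get_obs()); p=camera("side"); a=p["img"][260:460,300:500]; cv2.imwrite("pics/w2c.png",cv2.resize(a[:,:,::-1],None,fx=3,fy=3,interpolation=cv2.INTER_CUBIC))
```

```text
{'clock': 12.525, 'position': [0.4621, -0.305, -0.0039], 'ee_rot': [0.1263, 0.992, 0.0004, 0.0005], 'ft_force': [0.2471, 4.0928, 6.3973], 'grip_width': 0.4116, 'joint_pos': [0.0366, 0.4635, 0.5581, 1.8927, -0.3158, 0.8724, 2.0705]}
```

View pics/w2c.png

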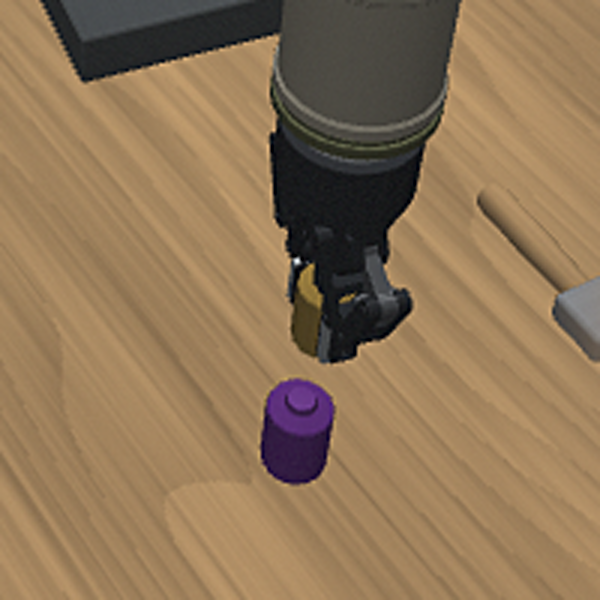

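Request:
carry_out:
  deltas:
    - [0, 0, -0.05, 0, -0.4]
    - [0, 0, -0.2, 0, -0.4]
    - [0, 0, -0.4, 0, -0.4]
    - [0, 0, -0.6, 0, -0.4]
    - [0, 0, -0.8, 0, -0.4]
    - [0, 0, -0.9, 0, -0.4]

```text
clock: 13.32
position: [0.4615, -0.3059, 0.1318]
ee_rot: [0.127, 0.992, -0.0, 0.001]
ft_force: [-0.2, -0.2, -4.3]
grip_width: 0.406
grasp_force: 40.9
```

Request:
carry_out:
  deltas:
    - [-0.06, 0.2, 0, 0, -0.4]
    - [-0.13, 0.4, 0, 0, -0.4]
    - [-0.2, 0.6, 0, 0, -0.4]
    - [-0.27, 0.8, 0, 0, -0.4]

```text
clock: 13.82
position: [0.5306, -0.1986, 0.1296]
ee_rot: [0.127, 0.992, 0.0, -0.001]
ft_force: [0.3, -1.6, -4.9]
grip_width: 0.408
grasp_force: 40.9
```

Request:
carry_out:
  deltas:
    - [-0.06, 0.2, 0, 0, -0.4]
    - [-0.13, 0.4, 0, 0, -0.4]
    - [-0.2, 0.6, 0, 0, -0.4]
    - [-0.27, 0.8, 0, 0, -0.4]

```text
clock: 14.32
position: [0.6, -0.0927, 0.1295]
ee_rot: [0.127, 0.992, -0.0, -0.001]
ft_force: [-0.8, 0.3, -4.8]
grip_width: 0.407
grasp_force: 40.9
```

Request:
carry_out:
  deltas:
    - [-0.06, 0.2, 0, 0, -0.4]
    - [-0.13, 0.4, 0, 0, -0.4]
    - [-0.2, 0.6, 0, 0, -0.4]
    - [-0.26, 0.78, 0, 0, -0.4]
    - [-0.26, 0.78, 0, 0, -0.4]
    - [-0.26, 0.78, 0, 0, -0.4]

```text
clock: 15.08
position: [0.6665, 0.0091, 0.1295]
ee_rot: [0.127, 0.992, -0.001, -0.001]
ft_force: [0.0, -1.1, -4.6]
grip_width: 0.404
grasp_force: 40.9
```

```bash
cat >> h.py <<'E'
def brass(p,o):
    X=cloud(p); h=cv2.cvtColor(p["img"],cv2.COLOR_RGB2HSV).astype(int); q=o["position"]
    m=(h[...,0]>15)&(h[...,0]<32)&(h[...,1]>110)&(np.hypot(X[...,0]-q[0],X[...,1]-q[1])<.035)&(abs(X[...,2]-q[2])<.1)
    return X[m]
E
python3 - <<'E'
from h import *
o=manip.get_obs(); show(o); print(delta([.6674,.0107,.0625])); tilt()
for n in("side","top"):
    p=camera(n); P=brass(p,o)
    if n=="side": a=p["img"][80:280,290:490]; cv2.imwrite("pics/w3c.png",cv2.resize(a[:,:,::-1],None,fx=3,fy=3,interpolation=cv2.INTER_CUBIC))
    if len(P): print(n,len(P),np.median(P,0).round(4),np.percentile(P,3,axis=0).round(4),np.percentile(P,97,axis=0).round(4))
E
```

```text
{'clock': 15.075, 'position': [0.6665, 0.0091, 0.1295], 'ee_rot': [0.1268, 0.9919, -0.0005, -0.0007], 'ft_force': [0.0134, -1.1108, -4.6084], 'grip_width': 0.4036, 'joint_pos': [-0.4176, 0.5109, 0.4654, 1.4726, -0.2353, 1.2155, 1.3953]}
[-0.003  0.012  0.447]
{'clock': 15.075, 'position': [0.6665, 0.0091, 0.1295], 'ee_rot': [0.1268, 0.9919, -0.0005, -0.0007], 'ft_force': [0.0134, -1.1108, -4.6084], 'grip_width': 0.4036, 'joint_pos': [-0.4176, 0.5109, 0.4654, 1.4726, -0.2353, 1.2155, 1.3953]}
top [-0.0009 -0.0048  0.0641] std 0.0 1 tilt 0.0049 low dir deg 79.0
side [0.0005 0.0026 0.0658] std 0.0014 1855 tilt 0.0027 low dir deg -100.0
side 181 [0.6534 0.0055 0.1662] [ 0.6501 -0.0059  0.1379] [0.6699 0.0199 0.1885]
```

View pics/w3c.png

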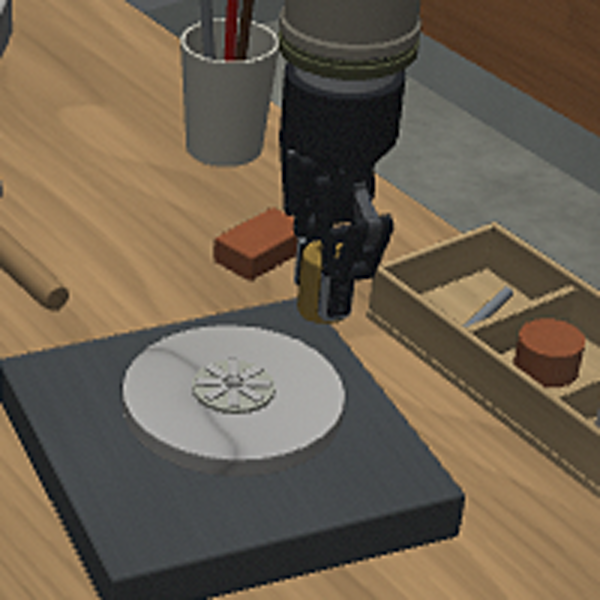

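The brass weight hangs upright in the grip, at crop (320,285), ahead of the border. I'll fit its axis before lowering it.

Run:
```python
from h import *
from scipy.optimize import least_squares
o=manip.get_obs()
for _ in range(2):
    P=brass(camera("side"),o); P=P[(P[:,2]<.175)]
    s=least_squares(lambda c:np.hypot(P[:,0]-c[0],P[:,1]-c[1])-.018,[.6665,.0091],loss="soft_l1",f_scale=.002)
    print(len(P),s.x.round(4),"zmin",np.sort(P[:,2])[:6].round(4))
```

```text
112 [0.6697 0.0089] zmin [0.1355 0.1364 0.1371 0.1373 0.1375 0.1378]
110 [0.6698 0.0094] zmin [0.1363 0.1364 0.1367 0.1384 0.1389 0.139 ]
```

Request:
carry_out:
  deltas:
    - [0.019, 0.006, 0.1, 0, -0.4]
    - [0.019, 0.006, 0.2, 0, -0.4]
    - [0.019, 0.006, 0.3, 0, -0.4]
    - [0.019, 0.006, 0.38, 0, -0.4]
    - [0.019, 0.006, 0.42, 0, -0.4]
    - [0.019, 0.006, 0.435, 0, -0.4]
    - [0.019, 0.006, 0.435, 0, -0.4]

```text
clock: 16.25
position: [0.6649, 0.0115, 0.0654]
ee_rot: [0.127, 0.992, 0.0, 0.0]
ft_force: [0.4, 0.4, -3.7]
grip_width: 0.411
grasp_force: 40.9
```

Request:
carry_out:
  deltas:
    - [0, 0, 0.004, 0, -0.4]
    - [0, 0, 0.007, 0, -0.4]
    - [0, 0, 0.01, 0, -0.4]
    - [0, 0, 0.01, 0, -0.4]

```text
clock: 16.75
position: [0.6646, 0.0115, 0.0636]
ee_rot: [0.127, 0.992, 0.0, 0.0]
ft_force: [-0.6, -0.0, -4.6]
grip_width: 0.41
grasp_force: 40.9
```

Run:
```python
from h import *
from scipy.optimize import least_squares
o=manip.get_obs(); show(o)
P=brass(camera("side"),o); P=P[(P[:,2]<o["position"][2]+.045)]
s=least_squares(lambda c:np.hypot(P[:,0]-c[0],P[:,1]-c[1])-.018,[.6665,.0091],loss="soft_l1",f_scale=.002)
print(len(P),s.x.round(4),"zmin",np.sort(P[:,2])[:6].round(4)); tilt()
```

```text
{'clock': 16.75, 'position': [0.6646, 0.0115, 0.0636], 'ee_rot': [0.1266, 0.992, 0.0001, 0.0], 'ft_force': [-0.5812, -0.0396, -4.6422], 'grip_width': 0.4103, 'joint_pos': [-0.4085, 0.5683, 0.4435, 1.5369, -0.2628, 1.0959, 1.4117]}
94 [0.6674 0.0113] zmin [0.0703 0.0711 0.0713 0.0722 0.0723 0.0734]
{'clock': 16.8, 'position': [0.6647, 0.0115, 0.0637], 'ee_rot': [0.1266, 0.992, 0.0001, 0.0], 'ft_force': [-0.2755, 0.3076, -4.5845], 'grip_width': 0.4056, 'joint_pos': [-0.4085, 0.5683, 0.4435, 1.5368, -0.2628, 1.0959, 1.4117]}
top [-0.0201  0.0054  0.065 ] std 0.0011 75 tilt 0.0209 low dir deg -15.0
side [0.0002 0.004  0.0657] std 0.0013 1614 tilt 0.004 low dir deg -93.1
```

Request:
carry_out:
  deltas:
    - [0, 0, 0.004, 0, -0.4]
    - [0, 0, 0.008, 0, -0.4]
    - [0, 0, 0.012, 0, -0.4]
    - [0, 0, 0.012, 0, -0.4]

```text
clock: 17.4
position: [0.6646, 0.0115, 0.0618]
ee_rot: [0.127, 0.992, 0.0, -0.0]
ft_force: [-0.7, -0.0, -4.5]
grip_width: 0.408
grasp_force: 40.9
```

Request:
carry_out:
  deltas:
    - [0, 0, 0.003, 0, -0.4]
    - [0, 0, 0.005, 0, -0.4]
    - [0, 0, 0.005, 0, -0.4]

```text
clock: 17.77
position: [0.6646, 0.0115, 0.061]
ee_rot: [0.127, 0.992, 0.0, -0.0]
ft_force: [-1.2, 0.9, -4.9]
grip_width: 0.407
grasp_force: 40.9
```

Request:
carry_out:
  deltas:
    - [0, 0, 0.003, 0, -0.4]
    - [0, 0, 0.005, 0, -0.4]
    - [0, 0, 0.005, 0, -0.4]

```text
clock: 18.15
position: [0.6647, 0.0115, 0.0603]
ee_rot: [0.127, 0.992, 0.0, -0.0]
ft_force: [-0.1, 0.5, -4.5]
grip_width: 0.414
grasp_force: 40.9
```

Request:
carry_out:
  deltas:
    - [0, 0, 0.002, 0, -0.4]
    - [0, 0, 0.003, 0, -0.4]
    - [0, 0, 0.003, 0, -0.4]

```text
clock: 18.52
position: [0.6648, 0.0115, 0.0601]
ee_rot: [0.127, 0.992, 0.0, 0.0]
ft_force: [0.3, -0.2, -3.0]
grip_width: 0.41
grasp_force: 41.0
```

Request:
carry_out:
  deltas:
    - [0, 0, 0.002, 0, -0.4]
    - [0, 0, 0.003, 0, -0.4]
    - [0, 0, 0.003, 0, -0.4]

```text
clock: 18.9
position: [0.6649, 0.0115, 0.0598]
ee_rot: [0.127, 0.992, 0.0, 0.0]
ft_force: [-1.4, 0.4, 1.8]
grip_width: 0.41
grasp_force: 41.4
```

```bash
python3 -c "
from h import *
tilt()"
```

```text
{'clock': 18.9, 'position': [0.6649, 0.0115, 0.0598], 'ee_rot': [0.1266, 0.992, 0.0001, 0.0003], 'ft_force': [-1.413, 0.3682, 1.8209], 'grip_width': 0.4096, 'joint_pos': [-0.4074, 0.5725, 0.4421, 1.5394, -0.2648, 1.0889, 1.4131]}
top [0.0136 0.1823 0.0774] std 0.0012 81 tilt 0.1828 low dir deg -94.3
side [-0.0029  0.0035  0.0658] std 0.0014 1621 tilt 0.0045 low dir deg -50.1
```

Request:
carry_out:
  deltas:
    - [0, 0, 0, 0, -0.16]
    - [0, 0, 0, 0, -0.14]
    - [0, 0, 0, 0, -0.1]
    - [0, 0, 0, 0, -0.05]
    - [0, 0, 0, 0, 0.05]
    - [0, 0, 0, 0, 0.2]
    - [0, 0, 0, 0, 0.2]
  force: 20

```text
clock: 19.88
position: [0.6647, 0.0115, 0.0594]
ee_rot: [0.127, 0.992, 0.0, -0.0]
ft_force: [-0.3, -0.6, -0.6]
grip_width: 0.598
grasp_force: 0.0
```

Run:
```python
from h import *
o=manip.get_obs()
from scipy.optimize import least_squares
P=brass(camera("side"),o); P=P[(P[:,2]<.104)]
s=least_squares(lambda c:np.hypot(P[:,0]-c[0],P[:,1]-c[1])-.018,[.6665,.0091],loss="soft_l1",f_scale=.002)
print(s.x.round(4)); tilt()
```

```text
[0.6677 0.0115]
{'clock': 19.925, 'position': [0.6647, 0.0115, 0.0594], 'ee_rot': [0.1265, 0.992, 0.0, 0.0], 'ft_force': [-1.116, -0.2627, 0.1453], 'grip_width': 0.6005, 'joint_pos': [-0.4074, 0.5728, 0.442, 1.5398, -0.2648, 1.0887, 1.4131]}
top [-0.0125 -0.0177  0.063 ] std 0.0017 82 tilt 0.0217 low dir deg 54.7
side [-0.0022  0.0033  0.0658] std 0.0014 1589 tilt 0.004 low dir deg -56.8
```

Released and level. I'll retreat straight up, then aside.

Request:
carry_out:
  deltas:
    - [0, 0, -0.05, 0, 0.2]
    - [0, 0, -0.15, 0, 0.2]
    - [0, 0, -0.3, 0, 0.2]
    - [0, 0, -0.55, 0, 0.2]
    - [0, 0, -0.8, 0, 0.2]
    - [0, 0, -0.95, 0, 0.2]

```text
clock: 20.78
position: [0.6654, 0.0113, 0.2056]
ee_rot: [0.127, 0.992, 0.0, 0.002]
ft_force: [-0.2, -1.1, -0.8]
grip_width: 0.597
grasp_force: 0.0
```

Request:
carry_out:
  deltas:
    - [0, -0.3, 0, 0, 0.2]
    - [0, -0.6, 0, 0, 0.2]
    - [0, -0.95, 0, 0, 0.2]
    - [0, -0.95, 0, 0, 0.2]
    - [0, -0.95, 0, 0, 0.2]

```text
clock: 21.4
position: [0.6292, -0.1261, 0.2029]
ee_rot: [0.127, 0.992, 0.0, 0.001]
ft_force: [0.6, 1.3, -0.1]
grip_width: 0.598
grasp_force: 0.0
```

Run:
```python
from h import *
tilt()
p=camera("top");save(p,"end.png"); X=cloud(p)
h=cv2.cvtColor(p["img"],cv2.COLOR_RGB2HSV).astype(int)
m=(np.hypot(X[...,0]-.665,X[...,1]-.011)<.04)&(X[...,2]>.1)&(h[...,1]>90)
P=X[m];print("weight top",len(P),P.mean(0).round(4),np.median(P[:,2]).round(4)); d=P.mean(0)[:2]-[.6195,.0395];print(np.hypot(*d),np.degrees(np.arctan2(d[1],d[0])))
```

```text
{'clock': 21.4, 'position': [0.6292, -0.1261, 0.2029], 'ee_rot': [0.1266, 0.992, 0.0004, 0.0005], 'ft_force': [0.6437, 1.26, -0.0641], 'grip_width': 0.5984, 'joint_pos': [-0.2698, 0.4058, 0.5314, 1.4648, -0.2086, 1.3263, 1.5934]}
top [-0.0025  0.0012  0.0646] std 0.0016 2655 tilt 0.0028 low dir deg -25.3
side [-0.0009  0.0037  0.0658] std 0.0015 1643 tilt 0.0038 low dir deg -75.7
weight top 230 [0.6632 0.0094 0.1127] 0.1125
0.053121232934616604 -34.56639446457324
```

View pics/end.png

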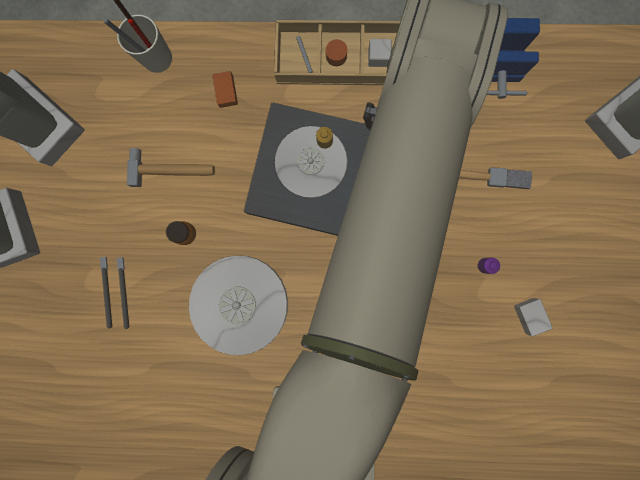

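The weight stands on the border at about (324,137), fully on the stone. The roundel is level, everything else is where it was, and the robot is clear.

```bash
python3 -c "
from h import *
print(ticket.hand_in())"
```

```text
the job is handed in; nothing more can be done
None
```

The job is handed in: I tipped the roundel, held it and let it come back level, then stood the brass weight on the border over its rocking line (about −31° in the world frame), and the loaded roundel stayed level.

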